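# Put the label printer back in service

## Robot

A 6-joint arm with a two-finger parallel gripper is mounted at the origin on a cart in front of the work surface, level with it; the furniture and walls round the work are solid. World frame = base frame: x ahead of the robot, y to its left, z up, the work surface at z = 0. Lengths are in m, angles in rad, forces in N, time in s.
With the tool pointing down it reaches from about 0.35 to 0.775 m from the base axis. Payload 7.3 kg.
Tool frame: the origin (TCP) lies on the centre line of the jaws, within the pads' length; the fingertips stand 17 mm ahead of it and the grasp point (between the pads) lies 2 mm behind it (robot.tip_extent is the distance from the TCP to the fingertips, in m); z points along the fingers, y is the line along which they close (so a half turn about z gives the same grasp; the last joint's range is limited). The gripper opens to 92 mm and grips with 3 to 60 N. Pads are 19 mm wide; open, the fingers measure 130 mm over their backs; the gripper's body (75 mm by 190 mm) begins 47 mm behind the grasp point.
Start: joints at [-0.146, 0.342, 1.524, -0, 1.275, -0.146], TCP at [0.525, 0, 0.244] pointing down, gripper open.
Joint ranges: [-2.53, 2.53], [-0.77, 2.02], [0.04, 2.7], [-1, 4.14], [0.28, 2.66], [-3.11, 3.11]. Speed limits (rad/s): [2.57, 2.57, 3.14, 3.14, 3.14, 3.14].

## Interface

Orientations are given as [roll, pitch, yaw] about the fixed x, y, z axes, in that order (R = Rz(yaw) Ry(pitch) Rx(roll)).
In Python, from cell import robot gives the robot as it stands.
- The arm moves only by the tool step_arm, never from a script. Its argument "motion" is a list of rows, each a list of 2 entries, a list of its own where there are three numbers: the shift along the tool's x, y, z in units of 60 mm (1.0 is 60 mm), then the turn about the tool's z in rad. In form: [[[x, y, z], spin], ...]. A call has 1 to 10 rows; each row is the pose to reach, as a shift and turn from the pose commanded when the call began, along the tool's axes at that moment; what a row does not reach only later rows make up. A row lasts 1/8 s, in which the tool goes at most 62.5 mm and 10.7 degrees, less where a joint would pass 70% of its speed; a pose out of reach is approached as far as the arm can. A call with a gripper value outside its range is refused whole. "hand" is the closure in counts, from 0 (fully open) to 255 (shut), set as the call begins (left out, the last holds). The fingers move at their own pace and stop on an object; "squeeze" is the grip in N (left out, the last holds). Time passes only in rows, so rows that repeat a pose let the fingers close. It gives the time, the measured TCP pose, the force, the opening and the grip force at its end, in the units of the state.
- robot.observe(): the state, without advancing time (a new reading comes with each control period).
- robot.read_camera(name): name is "scene" or "side" or "wrist"; returns a dict with "pixels" (480x640x3 uint8, red, green, blue), "intrinsics" (3x3 intrinsics, pixels), "xyz" and "rotation" of the camera in the world; the wrist camera has in their place "T_tool_cam" (4x4, takes a point from camera to tool coordinates, whose origin is the TCP and whose axes are the flange's). Camera axes: x right, y up, looking along -z (the intrinsics and any distortion apply to the point x, -y, -z); pixel columns grow to the right and rows downward; lengths in m; the calibration is good to about 2 mm. A picture is of the moment at which its call begins: read the wrist's pose just before it. There is no depth.
- robot.hand_in(): hands the job in; it is judged then, once.
The state is a dict: "time": time; "qpos": joint angles; "qvel": joint speeds; "joint_efforts": joint torques, N m; "tool_pos": TCP position; "tool_rot": TCP orientation; "contact_force": force on the tool from outside, world axes, zero at the start; "torque": the same for the moment, N m; "opening": finger opening in m; "grip_force": force on a finger pad.
Only numpy, scipy, OpenCV 4.12 (cv2) and the standard library are available. Lean on these libraries where they do the work, as an engineer would, in place of code of your own. Each camera call takes 0.05 s, during which the arm holds its last target. There are 200 camera calls.

## Task

A new roll has been put in the desktop label printer. With closed fingers, push its open cover down until the catches snap and it stays fully shut, then press the raised half of the rocker on the power strip so that it snaps over to on (the printer measures its labels as the power comes on, so the cover comes first), and last press the printer's long feed key fully down and let it come back up. Only push and press: leave the round pause key alone, do not lift or shove the power strip, do not force anything, and leave the other things on the desk where they are.

Things in the scene. Friction and masses are not known exactly. Their poses are not given: they have to be found in the camera images.
- label_printer: Desktop label printer, dark grey with a light grey cover, fixed on the desk: 230 mm deep (x), 190 mm wide (y). Origin: centre of its underside; x points to its rear (away from the robot), y to the left seen from its front, z up. The front 65 mm is a level deck 85 mm above the desk with two keys; behind it is the hinged cover, whose top is 130 mm above the desk when shut.
- cover (a joint): Opening angle of the printer's cover (rad): 0 shut, at most 0.95; it starts ajar at 0.45 to 0.70. The hinge is stiff, so the cover stays where it is left (about 1 N at the front moves it). Two sprung catches resist from about 0.09 rad down (about 6 N at cover_front, more nearer the hinge) and then snap over; below 0.02 it is latched. Catches left unsnapped hold it ajar at about 0.09.
- cover_front (a point): Point on the cover's top face to push on: middle of its width, 20 mm behind its front edge. Moves with the cover. With the hinge as origin and x to the rear it lies, when shut, at x -138 mm, z +33 mm, i.e. 123 mm above the desk. The cover is 190 mm wide; its top slopes down a little towards the front from 110 mm before the hinge.
- cover_hinge (a point): Middle of the cover's hinge line: 107 mm behind the printer's origin, 90 mm above the desk; the hinge runs along the printer's y axis.
- feed_top (a point): Centre of the top face of the feed key: the long key, 22 mm (x) by 40 mm (y), on the deck at the printer's right (y -62 mm, x -88 mm); stands 7 mm above the deck, 92 mm above the desk.
- feed (a joint): Travel of the feed key downward (m): 0 up, 0.004 fully down. Sprung: 1.3 N to start, 4 N fully down.
- pause_top (a point): Centre of the top face of the pause key: the round key, 20 mm across, on the deck at the printer's left (y +62 mm, x -88 mm), as high as the feed key. Not to be pressed.
- pause (a joint): Travel of the pause key downward (m): 0 up, 0.004 fully down.
- strip: Off-white power strip, loose on the desk, 62 mm (x) by 317 mm (y) by 36 mm. Origin: on its underside, half-way across; the case runs from y -138 to +159 mm; z up. Flat top 31 mm above the desk; the printer's plug stands up to 60 mm at y +118 mm. Its rocker, near the -y end, is 24 mm long across the strip (x -11 to +13 mm) and 12 mm wide (y), and pivots about the strip's y axis at x 0.
- switch_press (a point): Centre of the raised half of the strip's rocker when off: x -7, y -108, z 36 mm in the strip's frame; fixed to the strip. Pressing this -x half turns the strip on: its edge sinks about 4 mm while the other half rises to 36 mm. A fingertip that also covers the +x half blocks it, so press towards the outer (-x) edge.
- strip_switch (a joint): Angle of the strip's rocker (rad): 0 off (the -x half raised), 0.349 on. Snaps over past 0.175; takes about 6 N on the middle of the raised half and stays where it snapped.
- mug: White mug, 92 mm wide, 95 mm high, bystander. Origin: centre of its underside.
- stapler: Black stapler, 144x39x54 mm, bystander. Origin: centre of its underside.
- eraser: Eraser in a grey sleeve, 20x44x12 mm, bystander. Origin: centre of its underside.
- clip: Black foldback clip, 33x41x22 mm, bystander. Origin: centre of its underside.
- notes: Pad of white sticky notes, 77x77x13 mm, bystander. Origin: centre of its underside.
- punch: Black two-hole punch, 79x118x60 mm, bystander. Origin: centre of its underside.
- spare_roll: Spare roll of white labels standing on end, 76 mm across, 100 mm high, bystander. Origin: centre of its underside.

How it is judged:
By the outcome, as a careful person would: the job done as asked, in the order asked, and still so for the second after the job is handed in, with the robot touching nothing.
It also fails if it takes over 46 s, if anything falls off the work surface, if the arm or the gripper's body presses on something with over 40 N, if the wrist force passes 120 N, or if a joint passes its speed limit or range.

## Working session

There is one attempt and no reset: what is moved stays moved. The work goes in short steps, Python scripts to look and compute and a tool call to move; the robot and the scene stay as the last step left them, time stands still between calls to the robot, and variables do not carry over. Pictures are saved under pics/ and viewed, at most 11 in all, crops included, and the job is handed in when it is done.

Besides the shell and the picture viewer there is one more tool, called after ">>>" in YAML: its name, and indented under it one key for each argument. step_arm: Moves the arm, as the interface text tells. Its arguments: {"type":"object","properties":{"motion":{"type":"array"},"hand":{"type":"number"},"squeeze":{"type":"number"}},"required":["motion"]}

```bash
mkdir -p pics; ls; python3 - <<'E'
from cell import robot
import cv2,numpy as np
s=robot.observe();print(s)
for n in("scene","side","wrist"):
    r=robot.read_camera(n);cv2.imwrite(f"pics/{n}0.png",r["pixels"][...,::-1])
    print(n,{k:np.round(v,4).tolist() for k,v in r.items() if k!="pixels"})
E
```

```text
pics
{'time': 0.0, 'qpos': array([-1.45995357e-01,  3.42735158e-01,  1.52499374e+00, -6.02021347e-06,
        1.27541138e+00, -1.46007030e-01]), 'qvel': array([-0.00156612,  0.0005672 ,  0.00032105, -0.0024012 ,  0.0002532 ,
        0.00016312]), 'joint_efforts': array([ 7.61924657e-04, -4.31245601e+01, -2.44219762e+01,  7.17750052e-02,
        5.59406646e-02, -1.04314388e-04]), 'tool_pos': array([5.24625148e-01, 7.80620878e-05, 2.43046617e-01]), 'tool_rot': array([-3.14006066e+00, -2.19466918e-04,  1.57080959e+00]), 'contact_force': array([ 0.29504025, -0.59661902,  0.1137253 ]), 'torque': array([-0.01904763,  0.01638811,  0.02011083]), 'grip_force': 0.0, 'opening': 0.09197315366512153}
scene {'intrinsics': [[559.594, 0.0, 323.4977], [0.0, 559.594, 248.5906], [0.0, 0.0, 1.0]], 'xyz': [-0.2405, 0.3177, 1.2188], 'rotation': [0.704, 0.0116, -2.127]}
side {'intrinsics': [[546.6257, 0.0, 323.4536], [0.0, 546.6257, 235.4399], [0.0, 0.0, 1.0]], 'xyz': [0.1028, -1.1225, 0.644], 'rotation': [1.0824, -0.0239, -0.4296]}
wrist {'intrinsics': [[348.0722, 0.0, 325.5343], [0.0, 348.0722, 244.3808], [0.0, 0.0, 1.0]], 'T_tool_cam': [[0.0009, 0.9561, 0.293, 0.0801], [1.0, -0.0007, -0.0009, -0.0004], [-0.0007, 0.293, -0.9561, -0.1404], [0.0, 0.0, 0.0, 1.0]]}
```

View pics/scene0.png

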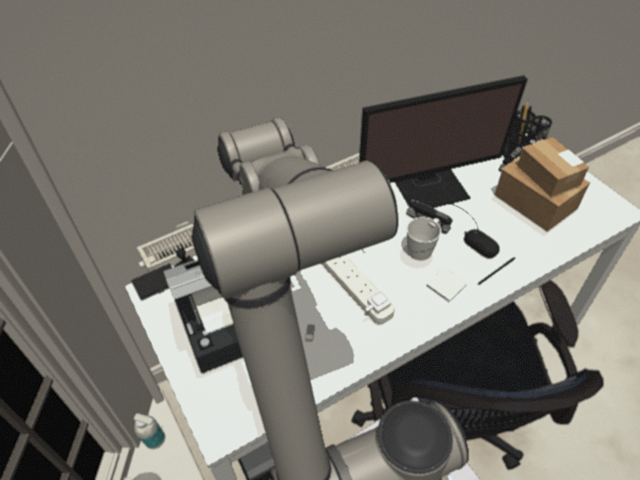

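View pics/side0.png

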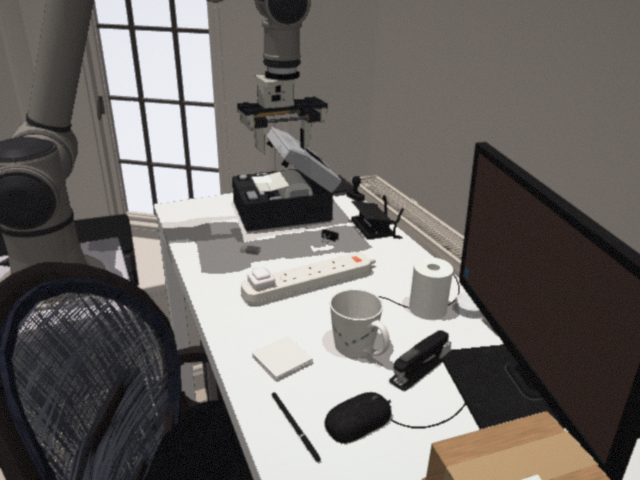

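View pics/wrist0.png

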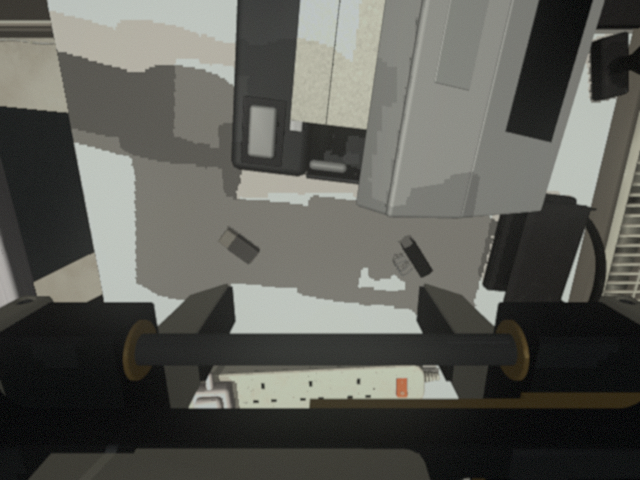

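The wrist view shows the printer with its front facing the robot: deck edge at x≈235, feed key (262,130), and the cover's near front corner around (358–390,210). The strip lies below it with the orange rocker at (402,387). In the side view the rocker is at (357,260), the roll at (430,290) and the mug at (357,322). The arm hides most of the scene view.

```bash
cat > h.py <<'E'
import numpy as np,cv2
from scipy.spatial.transform import Rotation as R
from cell import robot
def shot(n):
    s=robot.observe();r=robot.read_camera(n)
    if n=="wrist":
        Rt=R.from_euler("xyz",s["tool_rot"]).as_matrix();T=np.array(r["T_tool_cam"])
        o=Rt@T[:3,3]+s["tool_pos"];Rc=Rt@T[:3,:3]
    else: o=np.array(r["xyz"]);Rc=R.from_euler("xyz",r["rotation"]).as_matrix()
    return r["pixels"][...,::-1].copy(),np.array(r["intrinsics"]),o,Rc
def ray(v,uv):
    _,K,o,Rc=v;a=np.linalg.inv(K)@[uv[0],uv[1],1]
    return o,Rc@(a*[1,-1,-1])
def onz(v,uv,z):
    o,d=ray(v,uv);return o+d*(z-o[2])/d[2]
def onplane(v,uv,p,n):
    o,d=ray(v,uv);return o+d*(n@(p-o))/(n@d)
def blob(m,box):
    x0,y0,x1,y1=box;k=np.zeros_like(m);k[y0:y1,x0:x1]=m[y0:y1,x0:x1]
    c=max(cv2.findContours(k,0,2)[0],key=cv2.contourArea);M=cv2.moments(c)
    return c,np.array([M["m10"],M["m01"]])/M["m00"]
def orange(v,box):
    h=cv2.cvtColor(v[0],cv2.COLOR_BGR2HSV)
    return blob(cv2.inRange(h,(0,110,100),(20,255,255)),box)
E
python3 - <<'E'
from h import *
w=shot("wrist");s=shot("side")
g=cv2.cvtColor(w[0],cv2.COLOR_BGR2GRAY)
c,uv=blob(cv2.inRange(g,110,255),(243,98,285,165))
print("feed",uv,cv2.boundingRect(c))
box=cv2.boxPoints(cv2.minAreaRect(c));P=np.array([onz(w,p,.092) for p in box]);print("feed pts",P.round(4).tolist(),onz(w,uv,.092))
print("deck edge",[onz(w,p,.085).round(4) for p in((234,160),(238,20),(300,174))])
for v,b in((w,(380,370,420,405)),(s,(340,245,380,275))):
    c,uv=orange(v,b);print("rocker",uv,cv2.boundingRect(c),onz(v,uv,.034))
    print([onz(v,p,.034).round(4).tolist() for p in cv2.boxPoints(cv2.minAreaRect(c))])
for n,p in dict(roll=(430,316),mug=(357,352),clip=(330,236),punch=(375,232),stapler=(395,383)).items():print(n,onz(s,p,0).round(3))
print("strip side ends",onz(s,(245,290),.02).round(3),onz(s,(375,262),.02).round(3))
print("strip wrist",onz(w,(215,370),.031).round(3),onz(w,(438,368),.031).round(3))
cr=np.vstack([cv2.resize(w[0][150:240,330:430],(800,720))[:300*1],cv2.resize(s[0][225:305,230:390],(800,300))])
cv2.imwrite("pics/c1.png",np.vstack([cv2.resize(w[0][90:250,220:420],(375,300)).repeat(1,0),cv2.resize(w[0][350:410,350:425],(375,300))]))
cv2.imwrite("pics/c1.png",np.vstack([np.hstack([cv2.resize(w[0][90:250,220:420],(400,300)),cv2.resize(w[0][350:410,350:430],(400,300))]),cv2.resize(s[0][225:305,200:400],(800,300))]))
E
```

```text
feed [260.98045455 130.815     ] (248, 106, 27, 51)
feed pts [[0.461, 0.0667, 0.092], [0.4655, 0.104, 0.092], [0.4844, 0.1031, 0.092], [0.4806, 0.0656, 0.092]] [0.47295252 0.08535168 0.092     ]
deck edge [array([0.4479, 0.0623, 0.085 ]), array([0.4587, 0.1644, 0.085 ]), array([0.5028, 0.0508, 0.085 ])]
rocker [401.27662037 387.55439815] (397, 379, 10, 18) [ 0.61565171 -0.20686782  0.034     ]
[[0.6098, -0.1947, 0.034], [0.6205, -0.1947, 0.034], [0.6222, -0.2191, 0.034], [0.6113, -0.2191, 0.034]]
rocker [356.47222222 259.0462963 ] (353, 257, 8, 5) [ 0.61579625 -0.21268854  0.034     ]
[[0.6067, -0.2088, 0.034], [0.6165, -0.1976, 0.034], [0.6235, -0.2166, 0.034], [0.6138, -0.2275, 0.034]]
roll [ 0.676 -0.415  0.   ]
mug [ 0.492 -0.455  0.   ]
clip [ 0.636 -0.035  0.   ]
punch [ 0.752 -0.059  0.   ]
stapler [ 0.514 -0.55   0.   ]
strip side ends [ 0.359 -0.216  0.02 ] [ 0.66  -0.219  0.02 ]
strip wrist [ 0.393 -0.185  0.031] [ 0.658 -0.181  0.031]
```

View pics/c1.png

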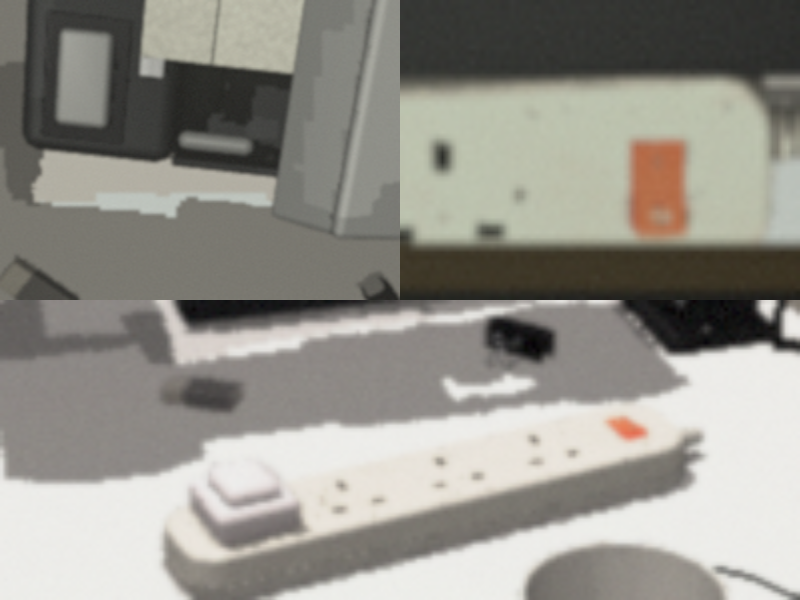

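```bash
python3 - <<'E'
from h import *
w=shot("wrist")
yaw=-.11;X=np.array([np.cos(yaw),np.sin(yaw),0]);Y=np.array([-np.sin(yaw),np.cos(yaw),0])
feed=np.array([.473,.0853,0]);H=feed+.195*X+.062*Y+[0,0,.09]
print("hinge",H)
for uv in((357.5,204.7),(390,215.3)):
    p=onplane(w,uv,H-.095*Y,Y)-H;a,z=p@X,p[2]
    print(a,z,"r",np.hypot(a,z),"ang",np.arctan2(z,-a))
print("shut ang cover_front",np.arctan2(33,138))
for th in(.7,.6,.5,.4,.3,.2,.1,0,-.02):
    c,s=np.cos(th),np.sin(th);a=-.138*c+.033*s;z=.138*s+.033*c
    print(th,(H+a*X+z*[0,0,1] if 0 else H+a*X+np.array([0,0,z])).round(4))
E
```

```text
hinge [0.67362769 0.12551851 0.09      ]
-0.12147503452314945 0.10189721068544821 r 0.15855354161252586 ang 0.6979749394749463
-0.10676796409327662 0.12213945206243862 r 0.16222652035575424 ang 0.852449050162218
shut ang cover_front 0.2347226124851971
0.7 [0.5898 0.1348 0.2041]
0.6 [0.5789 0.136  0.1952]
0.5 [0.569  0.1371 0.1851]
0.4 [0.5601 0.1381 0.1741]
0.3 [0.5523 0.1389 0.1623]
0.2 [0.5457 0.1396 0.1498]
0.1 [0.5404 0.1402 0.1366]
0 [0.5365 0.1407 0.123 ]
-0.02 [0.5358 0.1407 0.1202]
```

>>> step_arm:
  motion:
    - [[0, 0, -0.4], 0]
    - [[0.8, 0.45, -0.4], 0]
    - [[1.6, 0.9, -0.4], 0]
    - [[2.25, 1.2, -0.4], 0]
    - [[2.25, 1.2, -0.4], 0]
    - [[2.25, 1.2, 0], 0]
    - [[2.25, 1.2, 0], 0]
  hand: 255
  squeeze: 20

```text
time: 1.18
tool_pos: [0.5958, 0.1341, 0.242]
tool_rot: [-3.137, 0.001, 1.57]
contact_force: [0.1, 0.2, 0.7]
opening: 0.0268
grip_force: 0.0
```

```bash
python3 - <<'E'
from h import *
w=shot("wrist");s=shot("side")
cv2.imwrite("pics/c2.png",np.hstack([cv2.resize(w[0],(400,300)),cv2.resize(s[0][90:240,200:400],(400,300))]))
E
```

```text
(no output)
```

View pics/c2.png

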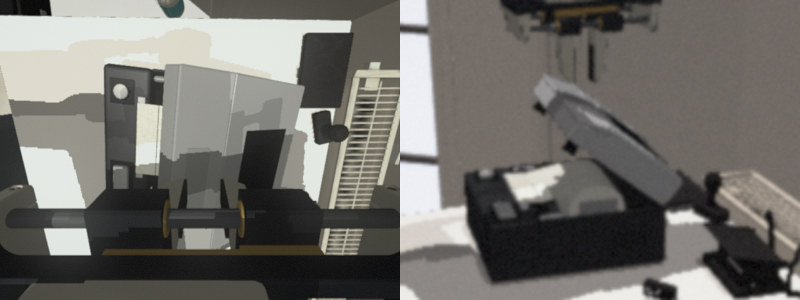

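>>> step_arm:
  motion:
    - [[0, 0, 0.15], 0]
    - [[0, 0, 0.3], 0]
    - [[0, -0.1, 0.45], 0]
    - [[0.02, -0.2, 0.6], 0]
    - [[0.03, -0.3, 0.75], 0]
    - [[0.05, -0.42, 0.88], 0]
    - [[0.06, -0.52, 1.0], 0]
    - [[0.07, -0.58, 1.12], 0]
    - [[0.08, -0.66, 1.25], 0]
    - [[0.08, -0.7, 1.33], 0]

```text
time: 2.52
tool_pos: [0.5547, 0.14, 0.1634]
tool_rot: [-3.141, -0.0, 1.571]
contact_force: [-0.3, 0.4, 0.4]
opening: 0.0003
grip_force: 0.5
```

>>> step_arm:
  motion:
    - [[0, -0.05, 0.1], 0]
    - [[0, -0.1, 0.2], 0]
    - [[0, -0.13, 0.28], 0]
    - [[0, -0.14, 0.34], 0]
    - [[0, -0.14, 0.38], 0]
    - [[0, -0.14, 0.38], 0]

```text
time: 3.28
tool_pos: [0.5465, 0.1397, 0.1433]
tool_rot: [3.14, 0.0, 1.571]
contact_force: [-6.7, -1.4, 17.5]
opening: 0.0005
grip_force: 9.2
```

```bash
python3 - <<'E'
from h import *
print(robot.observe()["contact_force"])
w=shot("wrist");s=shot("side")
cv2.imwrite("pics/c3.png",np.hstack([cv2.resize(w[0],(400,300)),cv2.resize(s[0][120:240,220:380],(400,300))]))
E
```

```text
[-6.72262275 -1.44862892 17.54060988]
```

View pics/c3.png

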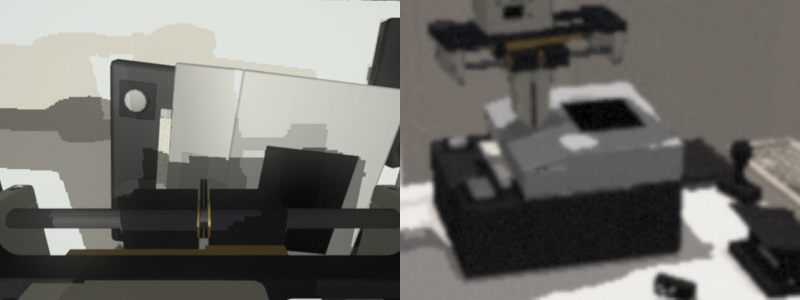

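>>> step_arm:
  motion:
    - [[0, 0, -0.3], 0]
    - [[0, 0, -0.9], 0]
    - [[0, 0, -1.7], 0]
    - [[-0.8, 0.2, -1.7], 0]
    - [[-1.7, 0.5, -1.7], 0]
    - [[-2.4, 0.9, -1.7], 0]
    - [[-2.4, 0.9, -1.7], 0]
    - [[-2.4, 0.9, -1.7], 0]

```text
time: 4.38
tool_pos: [0.6002, -0.004, 0.2426]
tool_rot: [-3.14, -0.001, 1.57]
contact_force: [0.5, -0.2, -1.1]
opening: 0.0004
grip_force: 0.0
```

```bash
python3 - <<'E'
from h import *
w=shot("wrist");s=shot("side")
print(robot.observe()["tool_pos"])
cv2.imwrite("pics/c4.png",np.hstack([cv2.resize(w[0],(400,300)),cv2.resize(s[0][150:240,220:340],(400,300))]))
c,uv=orange(s,(340,245,380,275));print(uv,onz(s,uv,.034))
E
```

```text
[ 0.60012159 -0.00307915  0.24301267]
[356.32352941 258.96078431] [ 0.61566474 -0.21223288  0.034     ]
```

View pics/c4.png

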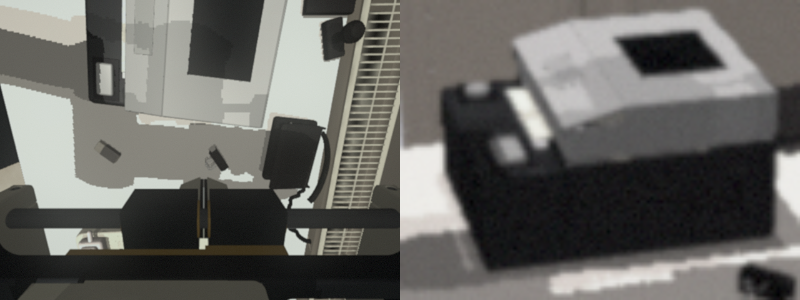

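```bash
python3 - <<'E'
from h import *
s=shot("side")
yaw=-.11;X=np.array([np.cos(yaw),np.sin(yaw),0]);Y=np.array([-np.sin(yaw),np.cos(yaw),0])
H=np.array([.6736,.1255,.09])
for n,c in dict(bf=(568,163),br=(775,121),tf=(568,132),ridge=(627,105),tr=(770,82),base_f=(490,270),base_r=(772,238)).items():
    uv=(220+(c[0]-400)*.3,150+c[1]*.3)
    p=onplane(s,uv,H-.095*Y,Y)-H;print(n,(p@X).round(4),p[2].round(4)+.09)
E
```

```text
bf -0.1545 0.0878
br 0.0072 0.1037
tf -0.154 0.11259999999999999
ridge -0.1091 0.12919999999999998
tr 0.0022 0.1359
base_f -0.2163 0.007099999999999995
base_r 0.0081 0.0039000000000000007
```

>>> step_arm:
  motion:
    - [[-1, 0, 0], 0]
    - [[-2, 0, 0], 0]
    - [[-3, 0, 0], 0]
    - [[-4, 0, 0], 0]
    - [[-4.7, 0, 0], 0]
    - [[-4.7, 0, 0], 0]
    - [[-4.7, 0, 0], 0]
    - [[-4.7, 0, 0], 0]

```text
time: 5.52
tool_pos: [0.601, -0.2843, 0.2435]
tool_rot: [3.141, -0.0, 1.573]
contact_force: [-0.1, 0.5, -0.3]
opening: 0.0003
grip_force: 0.0
```

```bash
python3 - <<'E'
from h import *
w=shot("wrist");print(robot.observe()["tool_pos"],robot.observe()["tool_rot"])
c,uv=orange(w,(150,50,550,420));print(uv,cv2.boundingRect(c),onz(w,uv,.034))
print([onz(w,p,.034).round(4).tolist() for p in cv2.boxPoints(cv2.minAreaRect(c))])
x,y=uv.astype(int)
cv2.imwrite("pics/c5.png",np.hstack([cv2.resize(w[0],(400,300)),cv2.resize(w[0][y-45:y+45,x-60:x+60],(400,300),interpolation=2)]))
E
```

```text
[ 0.60103536 -0.28442162  0.24353275] [ 3.14123467e+00 -4.56578622e-05  1.57297572e+00]
[341.22114347 142.78964401] (335, 130, 14, 26) [ 0.61594844 -0.20879591  0.034     ]
[[0.6098, -0.1971, 0.034], [0.6222, -0.197, 0.034], [0.6227, -0.2202, 0.034], [0.6101, -0.2202, 0.034]]
```

View pics/c5.png

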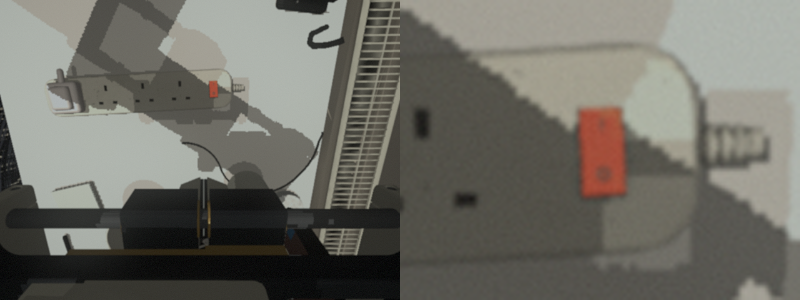

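>>> step_arm:
  motion:
    - [[0.6, 0.15, 0.3], 0]
    - [[1.06, 0.25, 1.0], 0]
    - [[1.06, 0.25, 1.8], 0]
    - [[1.06, 0.25, 2.4], 0]
    - [[1.06, 0.25, 2.9], 0]
    - [[1.06, 0.25, 2.9], 0]
    - [[1.06, 0.25, 2.9], 0]
    - [[1.06, 0.25, 2.9], 0]

```text
time: 6.58
tool_pos: [0.6166, -0.2228, 0.0712]
tool_rot: [3.139, 0.001, 1.571]
contact_force: [1.0, -1.0, -0.0]
opening: 0.0006
grip_force: 0.0
```

>>> step_arm:
  motion:
    - [[0, 0, 0.15], 0]
    - [[0, 0, 0.25], 0]
    - [[0, 0, 0.29], 0]
    - [[0, 0, 0.33], 0]
    - [[0, 0, 0.36], 0]
    - [[0, 0, 0.36], 0]

```text
time: 7.32
tool_pos: [0.6159, -0.2243, 0.0497]
tool_rot: [3.14, 0.003, 1.571]
contact_force: [-4.0, -3.2, 12.3]
opening: 0.0005
grip_force: 6.3
```

>>> step_arm:
  motion:
    - [[0, 0, -0.2], 0]
    - [[0, 0, -0.8], 0]
    - [[0, 0, -1.6], 0]
    - [[-0.5, 0, -2.4], 0]
    - [[-1.0, -0.2, -2.9], 0]
    - [[-1.0, -0.2, -2.9], 0]
    - [[-1.0, -0.2, -2.9], 0]
    - [[-1.0, -0.2, -2.9], 0]

```text
time: 8.32
tool_pos: [0.6034, -0.2812, 0.2199]
tool_rot: [-3.139, -0.002, 1.572]
contact_force: [-0.5, -0.5, 0.0]
opening: 0.0006
grip_force: 0.0
```

```bash
python3 - <<'E'
from h import *
w=shot("wrist");print(robot.observe()["tool_pos"])
c,uv=orange(w,(150,50,550,420));print(uv,cv2.boundingRect(c),onz(w,uv,.034))
x,y=uv.astype(int);s=shot("side")
old=cv2.imread("pics/side0.png")
z=lambda i:cv2.resize(i[250:268,345:369],(400,300),interpolation=2)
cv2.imwrite("pics/c6.png",np.vstack([np.hstack([z(old),z(s[0])]),np.hstack([cv2.resize(w[0][y-45:y+45,x-60:x+60],(400,300),interpolation=2),cv2.resize(s[0][225:315,230:390],(400,300))])]))
E
```

```text
[ 0.60353228 -0.281333    0.22005841]
[340.01612903 147.01478495] (333, 133, 15, 29) [ 0.61587514 -0.20882608  0.034     ]
```

View pics/c6.png

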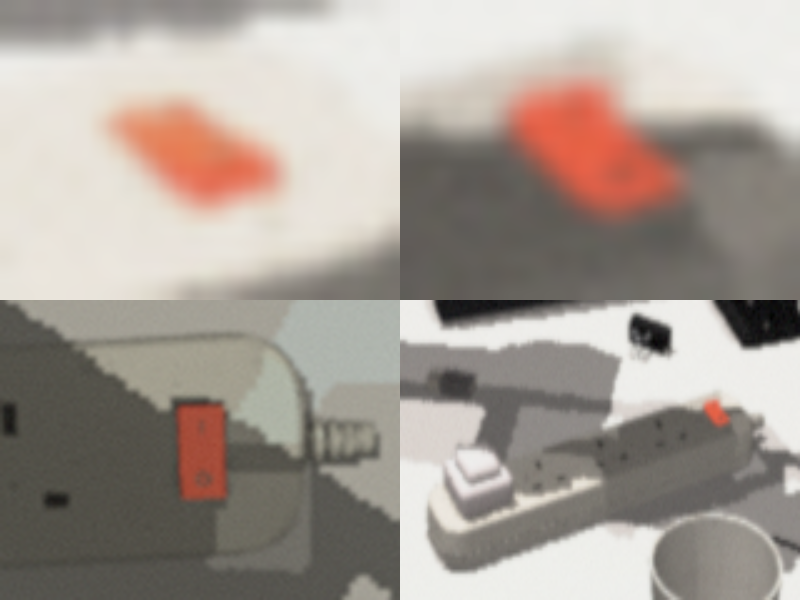

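>>> step_arm:
  motion:
    - [[1.0, -0.3, 0], 0]
    - [[2.0, -0.7, 0], 0]
    - [[3.0, -1.0, 0], 0]
    - [[4.0, -1.4, 0], 0]
    - [[4.9, -1.75, 0], 0]
    - [[5.7, -2.05, 0], 0]
    - [[6.1, -2.17, 0], 0]
    - [[6.1, -2.17, 0.8], 0]
    - [[6.1, -2.17, 1.4], 0]
    - [[6.1, -2.17, 1.4], 0]

```text
time: 9.68
tool_pos: [0.4714, 0.0838, 0.1354]
tool_rot: [-3.135, 0.0, 1.572]
contact_force: [-0.4, -0.2, 0.3]
opening: 0.0006
grip_force: 0.0
```

```bash
python3 - <<'E'
from h import *
s=shot("side");w=shot("wrist");print(robot.observe()["tool_pos"])
cv2.imwrite("pics/c7.png",np.hstack([cv2.resize(w[0],(400,300)),cv2.resize(s[0][140:230,220:340],(400,300),interpolation=2)]))
E
```

```text
[0.47385577 0.08363491 0.13824187]
```

View pics/c7.png

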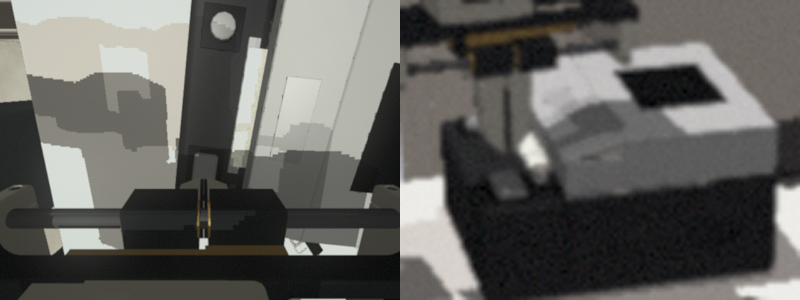

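>>> step_arm:
  motion:
    - [[0.02, 0, 0.2], 0]
    - [[0.02, 0, 0.38], 0]
    - [[0.02, 0, 0.46], 0]
    - [[0.02, 0, 0.52], 0]
    - [[0.02, 0, 0.56], 0]
    - [[0.02, 0, 0.56], 0]

```text
time: 10.52
tool_pos: [0.4732, 0.0846, 0.105]
tool_rot: [3.141, 0.0, 1.571]
contact_force: [-5.4, -0.6, 14.2]
opening: 0.0005
grip_force: 6.4
```

>>> step_arm:
  motion:
    - [[0, 0, -0.2], 0]
    - [[0, 0, -0.8], 0]
    - [[0, 0, -1.6], 0]
    - [[-0.5, 0, -2.2], 0]
    - [[-1.2, 0.3, -2.2], 0]
    - [[-1.2, 0.3, -2.2], 0]
    - [[-1.2, 0.3, -2.2], 0]
    - [[-1.2, 0.3, -2.2], 0]

```text
time: 11.52
tool_pos: [0.491, 0.0135, 0.2357]
tool_rot: [-3.141, -0.0, 1.572]
contact_force: [-0.1, 0.9, 0.2]
opening: 0.0007
grip_force: 0.0
```

```bash
python3 - <<'E'
from h import *
s=shot("side");w=shot("wrist");o=robot.observe();print(o["tool_pos"],o["contact_force"])
cv2.imwrite("pics/c8.png",np.hstack([cv2.resize(w[0],(400,300)),cv2.resize(s[0][150:300,210:410],(400,300),interpolation=2)]))
E
```

```text
[0.49109891 0.01343514 0.23576596] [-0.0232172  -0.85775729 -0.01935729]
```

View pics/c8.png

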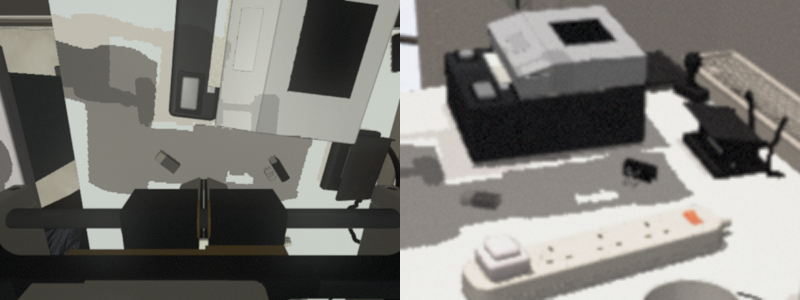

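The cover is flush, the feed key is back up, and the strip and the other objects haven't moved, so I'm handing in.

```bash
python3 -c "
from cell import robot
print(robot.hand_in())"
```

```text
the job is handed in; nothing more can be done
None
```

The job is handed in, with no verdict returned: I shut the cover, switched the rocker on, then pressed and released the feed key, in that order, with the arm clear after about 11.5 s; the pictures and forces agree with each step.

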